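# Shift the tube roller mixer into its blue speed and start it

### The job

Change the tube roller mixer to the speed with the blue dot: with the fingertips, push its gear lever out of the slot it stands in, across through the H gate, and fully home in the slot marked by the blue dot. Only then press the green start button all the way down and let it come up again. Push gently and do not pinch the lever or anything else; leave the sample tubes on the rollers and the other things on the table as they are.

Things in the scene. Friction and masses are not known exactly. Their poses are not given: they have to be found in the camera images.
- roller_mixer: tube roller mixer fixed to the table: white control head (170 mm front to back, 144 mm wide, casing top 76 mm above the table), four black rollers (d 24, tops at 62 mm) running off to its left. Origin on the table straight below the gate's centre; x from the machine's front to its back (away from the robot), y to its left along the rollers, z up. Its axes are the directions used below
- gate_centre (a point): centre of the H-shaped gate, on top of the steel gate plate (104 mm square with its bezel, top 85 mm above the table). Two slots run front to back, centred 14 mm left and right of here, 13 mm wide, ends 19 mm in front and behind; a 13 mm wide cross passage through here joins them; inner corners rounded 4 mm. Four slots: near left, far left, near right, far right
- lever_knob (a point): centre of the gear lever's black pear-shaped knob, 27 mm in diameter; it reaches from 20 mm below to 18 mm above this point along the lever, 143 mm above the table when upright, 110 mm from the lever's pivot. Moves about 31 mm front or back of neutral and 30 mm left or right (2.1 times the rod's way in the gate). About 2 N moves it; friction holds it where it is left; it cannot be lifted
- lever_at_gate (a point): point of the lever's 8 mm steel rod that passes through the gate, 52 mm from the universal joint it tilts on (33 mm above the table, below the gate centre). Fully home in a slot it is about 15 mm in front of or behind the gate centre and about 14 mm to the side, with 2.5 mm of play sideways
- lever_select (a joint): sideways tilt of the gear lever, rad: 0 = centre of the cross passage, about -0.27 in the left-hand slots, about +0.27 in the right-hand slots
- lever_shift (a joint): front-to-back tilt of the gear lever, rad: 0 = neutral (in the cross passage; it passes sideways when within about +-0.04 of 0), +0.29 fully home in a far slot, -0.29 fully home in a near slot. At the start the lever is in the near left slot, by the white dot
- dot_blue: blue colour dot, 15 mm across, flat on the gate plate, 8 mm beyond the end of one of the two right-hand slots (far or near: differs from start to start); marks the wanted speed. Origin at its centre; fully home, the rod's centre is 12 mm from it
- dot_orange: orange colour dot, the same, at the other right-hand slot
- start_button (a joint): travel of the green start button, m: 0 = up, 0.005 = fully down; springs back; fully down takes about 4 N
- start_button_top (a point): centre of the top of the green start button, 22 mm across, on the head's top at its near right corner; pressed straight down
- microscope: microscope fixed to the table just right of the mixer, never moves: about 0.6 m front to back, 0.13 m wide in most places (0.24 m over its focus knobs), 0.43 m tall; its eyepieces reach 0.325 m towards the robot from its origin (on the table), so an arm coming from the right must pass in front of them. A bystander
- tube_a: loose capped sample tube with a blue cap, 104 mm long, 17 mm thick, lying on the rollers; origin near its middle, y along it. A bystander
- tube_b: loose capped sample tube with a red cap, 104 mm long, 17 mm thick, lying on the rollers; origin near its middle, y along it. A bystander
- tube_c: loose capped sample tube with a green cap, 104 mm long, 17 mm thick, lying on the rollers; origin near its middle, y along it. A bystander
- slide_mailer_1: bystander, loose: white flat slide mailer, 36x86x10 mm; origin at the centre of its underside
- slide_mailer_2: bystander, loose: white flat slide mailer, 36x86x10 mm; origin at the centre of its underside
- pen_blue: bystander, loose: white pen with a blue cap, 145 mm long; origin at the centre of its underside
- immersion_oil: bystander, loose: small amber dropper bottle with a black cap, 72 mm tall; origin at the centre of its underside
- stain_jar_2: bystander, loose: glass staining jar with pink stain, 48x48x101 mm; origin at the centre of its underside
- cover_glass_box: bystander, loose: white cover glass box, 31x63x23 mm; origin at the centre of its underside
- petri_dish: bystander, loose: clear dish, 60 mm across, 15 mm high; origin at the centre of its underside
- tweezers: bystander, loose: steel tweezers, 122 mm long; origin at the centre of its underside
- tape_roll: bystander, loose: roll of cream tape, 56 mm across, 18 mm high; origin at the centre of its underside

How it is judged:
On the way, in this order (a step that is already met when the one before it is completed fails the run):
1. the gear lever is fully home in the slot with the blue dot (horizontal distance between lever_at_gate and dot_blue below 0.0145 m), for 0.2 s.
2. the green start button is pressed down (value of joint start_button above 0.0038 m), for 0.05 s.
At the end, for the whole second after the job is handed in: The lever's rod is within 14.5 mm of the blue dot's centre (12 mm is fully home, so at most about 2.5 mm short of the slot's end) and at rest, the start button has been pressed (at least 3.8 mm) after that and is up again (less than 1.5 mm) (horizontal distance between lever_at_gate and dot_blue below 0.0145 m and value of joint start_button below 0.0015 m and velocity of joint lever_shift between -0.05 and 0.05 rad/s and velocity of joint lever_select between -0.05 and 0.05 rad/s); the robot touches nothing.
It fails at once if the start button is pressed while the lever is not home by the blue dot (value of joint start_button above 0.0025 m and horizontal distance between lever_at_gate and dot_blue above 0.017 m).
It fails at once if the lever is pinched or pushed with more than 30 N (contact force between the fingers and lever_shift above 30 N).
It fails at once if a sample tube is lifted or shifted by more than 15 mm (distance of any of tube_a, tube_b, tube_c from where it was at the start of the episode above 0.015 m).
It fails at once if a bystander is lifted or moved by more than 15 mm (distance of any of slide_mailer_1, slide_mailer_2, pen_blue, immersion_oil, stain_jar_2, cover_glass_box, petri_dish, tweezers, tape_roll from where it was at the start of the episode above 0.015 m).
It also fails if it takes over 61 s, if anything falls off the work surface, if the arm or the gripper's body presses on something with over 40 N, if the wrist force passes 120 N, or if a joint passes its speed limit or range.

### The arm

A 6-joint arm with a two-finger parallel gripper is mounted at the origin on a cart in front of the work surface, level with it; the furniture and walls round the work are solid. World frame = base frame: x ahead of the robot, y to its left, z up, the work surface at z = 0. Lengths are in m, angles in rad, forces in N, time in s.
With the tool pointing down it reaches from about 0.225 to 0.875 m from the base axis. Payload 3.4 kg.
Tool frame: the origin (TCP) lies on the centre line of the jaws, within the pads' length; the fingertips stand 17 mm ahead of it and the grasp point (between the pads) lies 2 mm behind it (nose_length is the distance from the TCP to the fingertips, in m); z points along the fingers, y is the line along which they close (so a half turn about z gives the same grasp; the last joint's range is limited). The gripper opens to 85 mm and grips with 20 to 120 N. Pads are 22 mm wide; open, the fingers measure 114 mm over their backs; the gripper's body (76 mm by 85 mm) begins 54 mm behind the grasp point. The pads swing forward as they close: fully open they stand 13 mm farther back than shut.
Start: joints at [-1.436, 0.276, 1.505, -0, 1.361, -0.121], TCP at [0.145, -0.556, 0.248] pointing down, gripper open.
Joint ranges: [-2.89, 2.89], [-0.75, 2.08], [0.22, 2.7], [-1.18, 4.32], [0.11, 2.71], [-2.7, 2.7]. Speed limits (rad/s): [2.57, 2.57, 3.14, 3.14, 3.14, 3.14].

### API

Orientations are given as a unit quaternion [w, x, y, z].
In Python, from rig import get_state, get_image, sign_off, find_in, place_of, nose_length gives the robot as it stands.
- The arm moves only by the tool apply_moves, never from a script. Its argument "deltas" is one flat list of numbers, 5 for each row, row after row: the finger opening in mm, from 0 to 85.4, then the shift along the tool's x, y, z in mm, then the turn about the tool's z in degrees. A call has 1 to 12 rows; each row is the pose to reach, as a shift and turn from the pose commanded when the call began, along the tool's axes at that moment; what a row does not reach only later rows make up. A row lasts 1/12 s, in which the tool goes at most 41.7 mm and 7.16 degrees, less where a joint would pass 70% of its speed; a pose out of reach is approached as far as the arm can. A call with a gripper value outside its range is refused whole. The fingers move at their own pace and stop on an object; "squeeze" is the grip in N (left out, the last holds). Time passes only in rows, so rows that repeat a pose let the fingers close. It gives the time, the measured TCP pose, the force, the opening and the grip force at its end, in the units of the state.
- get_state(): the state, without advancing time (a new reading comes with each control period).
- get_image(name): name is "side" or "top" or "wrist"; returns a dict with "frame" (400x640x3 uint8, red, green, blue), "K" (3x3 intrinsics, pixels), "position" and "orientation" of the camera in the world. Camera axes: x right, y down, z forward; pixel columns grow to the right and rows downward; lengths in m; the calibration is good to about 2 mm. A picture is of the moment at which its call begins. There is no depth.
- sign_off(): hands the job in; it is judged then, once.
Trained networks look in a picture, given as the dict that the camera call returned (one of the last four; its "shot" number tells which), for a name from the list of things; names that differ only in an ending like _2 or _b are one class to them, and where a whole thing is asked for, a point or a joint stands for the part that bears it (a point fixed in the world has none). Each returns a list of dicts, best first, with "score" (0 to 1); they miss things now and then, are a little off and sometimes report something else, mostly with a low value. They report only what shows in the picture. A call takes as long as a camera call.
- find_in(query, picture): "point" ([column, row] in pixels, amid what is visible of it).
- place_of(query, picture): "point" ([column, row] in pixels: a listed point, or the origin of a listed thing).
The state is a dict: "clock": time; "qpos": joint angles; "qd": joint speeds; "effort": joint torques, N m; "position": TCP position; "ee_rot": TCP orientation; "contact_force": force on the tool from outside, world axes, zero at the start; "moment": the same for the moment, N m; "width": finger opening in m; "gripper_force": force on a finger pad.
Only numpy, scipy, OpenCV 4.12 (cv2) and the standard library are available. Lean on these libraries where they do the work, as an engineer would, in place of code of your own. Each camera call takes 0.05 s, during which the arm holds its last target. There are 200 camera calls.

## Working session

There is one attempt and no reset: what is moved stays moved. The work goes in short steps, Python scripts to look and compute and a tool call to move; the robot and the scene stay as the last step left them, time stands still between calls to the robot, and variables do not carry over. Pictures are saved under pics/ and viewed, at most 12 in all, crops included, and the job is handed in when it is done.

Besides the shell and the picture viewer there is one more tool, called after ">>>" as name(argument=value, ...) on one line, values as JSON. apply_moves: Moves the arm, as the interface text tells. Its arguments: {"type":"object","properties":{"deltas":{"type":"array"},"squeeze":{"type":"number"}},"required":["deltas"]}

```bash
mkdir -p pics; ls
cat > h.py <<'E'
import numpy as np, cv2
from scipy.spatial.transform import Rotation as R
from rig import *
def rot(q): return R.from_quat([q[1],q[2],q[3],q[0]]).as_matrix()
def ray(p,px):
    d=rot(p["orientation"])@np.linalg.inv(p["K"])@np.array([px[0],px[1],1.]); return np.array(p["position"]),d/np.linalg.norm(d)
def tri(obs):
    A=np.zeros((3,3));b=np.zeros(3)
    for p,px in obs:
        o,d=ray(p,px);M=np.eye(3)-np.outer(d,d);A+=M;b+=M@o
    X=np.linalg.solve(A,b); return X,[round(1000*np.linalg.norm((np.eye(3)-np.outer(ray(p,px)[1],ray(p,px)[1]))@(X-ray(p,px)[0])),1) for p,px in obs]
def atz(p,px,z):
    o,d=ray(p,px); return o+d*(z-o[2])/d[2]
def proj(p,X):
    c=p["K"]@(rot(p["orientation"]).T@(np.array(X)-p["position"])); return c[:2]/c[2]
def save(p,n): cv2.imwrite(f"pics/{n}.png",cv2.cvtColor(p["frame"],cv2.COLOR_RGB2BGR))
E
python3 - <<'E'
from h import *
np.set_printoptions(precision=4,suppress=True)
P={n:get_image(n) for n in("side","top")}
for n in P: save(P[n],n+"0"); print(n,P[n]["position"],rot(P[n]["orientation"])[:,2])
for q in["gate_centre","lever_knob","lever_at_gate","dot_blue","dot_orange","start_button_top","roller_mixer","microscope"]:
    r={n:place_of(q,P[n])[:1] for n in P}
    print(q,[(n,np.round(r[n][0]["point"],1),round(r[n][0]["score"],2)) for n in r if r[n]])
    if all(r.values()): print("   ",tri([(P[n],r[n][0]["point"]) for n in P]))
s=get_state();print(s,nose_length)
im=np.vstack([P["side"]["frame"]*1,P["top"]["frame"]*1])
E
```

```text
pics
side [0.1144 1.2723 1.345 ] [ 0.2826 -0.6751 -0.6814]
top [0.4411 0.0574 1.7006] [ 0.1056 -0.0144 -0.9943]
gate_centre [('side', array([297.8, 258.3]), 0.55), ('top', array([388.8, 192.3]), 0.71)]
    (array([ 0.8251, -0.335 , -0.8304]), [np.float64(64.2), np.float64(64.2)])
lever_knob [('side', array([300.6, 256.2]), 0.5), ('top', array([211.8, 222.9]), 0.47)]
    (array([0.5391, 0.3679, 0.1218]), [np.float64(4.8), np.float64(4.8)])
lever_at_gate [('side', array([299.4, 260.7]), 0.38), ('top', array([219.1, 217.2]), 0.43)]
    (array([0.5564, 0.3524, 0.0738]), [np.float64(0.2), np.float64(0.2)])
dot_blue []
dot_orange [('top', array([220.7, 212.8]), 0.67)]
start_button_top [('side', array([341.2, 167.4]), 0.59), ('top', array([237. , 235.1]), 0.57)]
    (array([0.4794, 0.2397, 0.4202]), [np.float64(7.2), np.float64(7.2)])
roller_mixer [('side', array([297.1, 271.2]), 0.92), ('top', array([226.6, 214.7]), 0.74)]
    (array([ 0.571 ,  0.3409, -0.0039]), [np.float64(0.2), np.float64(0.2)])
microscope []
{'clock': 0.9, 'qpos': array([-1.436 ,  0.2759,  1.5049, -0.    ,  1.3607, -0.121 ]), 'qd': array([-0.0009,  0.0002, -0.0007, -0.0013,  0.0018,  0.0013]), 'effort': array([  0.0023, -41.6633, -24.6101,  -0.0002,   0.0002,   0.    ]), 'position': array([ 0.1455, -0.5563,  0.2483]), 'ee_rot': array([ 0.0001,  0.9918,  0.1275, -0.    ]), 'contact_force': array([-0.3838, -0.335 ,  0.4699]), 'moment': array([ 0.0122, -0.0276, -0.0167]), 'gripper_force': 0.0, 'width': 0.085263415940856} 0.017
```

View pics/top0.png

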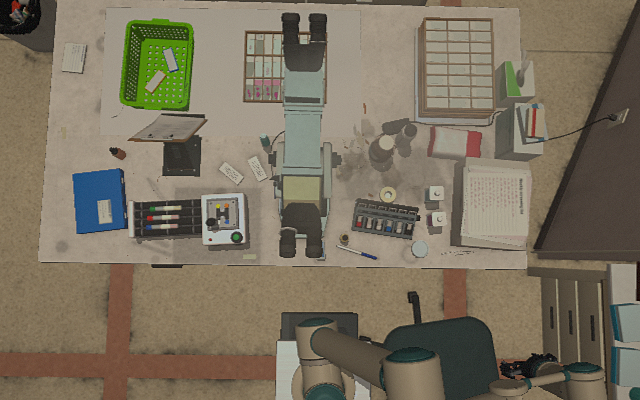

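View pics/side0.png

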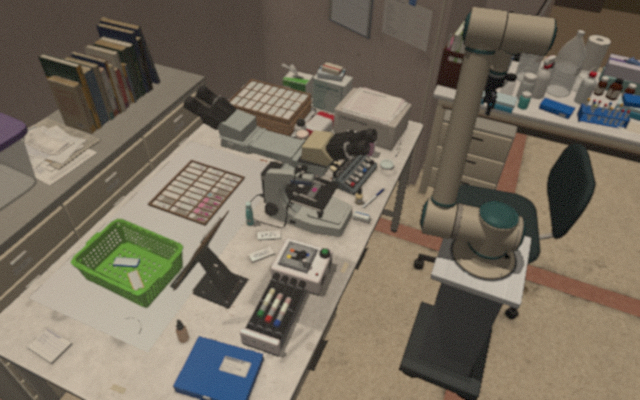

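The top view shows the mixer head around (223,220), with the knob near (212,224) and the green button near (237,237). The side view shows the head at about (300,262). I'll zoom into both.

Run:
```python
from h import *
a=cv2.imread("pics/top0.png")[180:260,180:260];b=cv2.imread("pics/side0.png")[230:290,255:345]
a=cv2.resize(a,(400,400),interpolation=cv2.INTER_CUBIC);b=cv2.resize(b,(400,267),interpolation=cv2.INTER_CUBIC)
c=np.zeros((400,800,3),np.uint8);c[:,:400]=a;c[:267,400:]=b;cv2.imwrite("pics/crop0.png",c)
```

```text
(no output)
```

View pics/crop0.png

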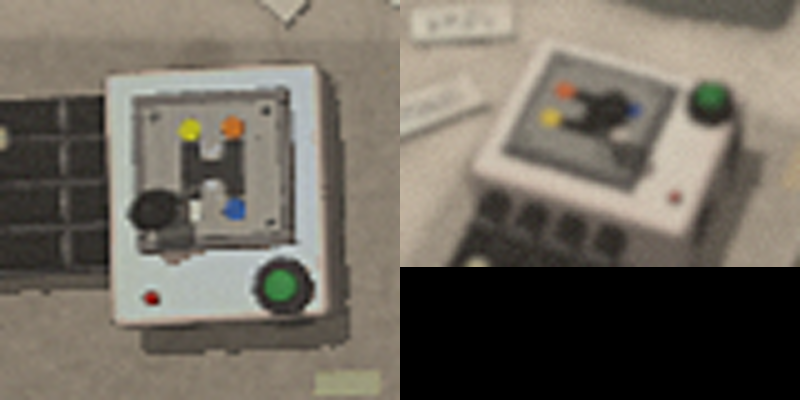

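The blue dot is on the near right slot, at crop (235,209), and orange is on the far right. The knob stands near left. Next I'll turn the pixels into positions.

Run:
```python
from h import *
np.set_printoptions(precision=4,suppress=True)
T=get_image("top");S=get_image("side")
def blobs(p,box):
    x0,y0,x1,y1=box;f=p["frame"][y0:y1,x0:x1];h=cv2.cvtColor(f,cv2.COLOR_RGB2HSV).astype(int)
    out={}
    for n,(lo,hi) in dict(orange=(4,17),yellow=(20,34),green=(50,85),blue=(105,125)).items():
        w=((h[...,0]>=lo)&(h[...,0]<=hi))*np.clip(h[...,1]-100,0,None)*h[...,2].astype(float)
        if n=="green": pass
        if w.sum()>0:
            yy,xx=np.mgrid[y0:y1,x0:x1]; out[n]=(np.array([(w*xx).sum(),(w*yy).sum()])/w.sum(),int((w>0).sum()))
    return out
bt=blobs(T,(206,196,245,243));bs=blobs(S,(280,240,335,262))
zz=dict(orange=.085,yellow=.085,blue=.085,green=.088)
for n in bt:
    print(n,bt[n],bs.get(n)); 
    print("  topz",atz(T,bt[n][0],zz[n]), "sidez",atz(S,bs[n][0],zz[n]) if n in bs else "", tri([(T,bt[n][0]),(S,bs[n][0])]) if n in bs else "")
print("knob",tri([(T,(211,222)),(S,(301.8,254.7))]),atz(T,(211,222),.135))
for px in[(287,258),(315,258),(300,235)]: print("eyep",px,atz(T,px,.43),atz(T,px,.35))
print("laptop/stand",atz(T,(133,138),.2),atz(T,(205,118),.2))
```

```text
orange (array([225.6952, 206.0221]), 22) (array([291.8033, 249.9898]), 14)
  topz [0.593  0.3302 0.085 ] sidez [0.5947 0.33   0.085 ] (array([0.5937, 0.3303, 0.0856]), [np.float64(0.8), np.float64(0.8)])
yellow (array([217.5618, 205.5699]), 17) (array([288.5849, 256.074 ]), 14)
  topz [0.5941 0.3569 0.085 ] sidez [0.593  0.3578 0.085 ] (array([0.5938, 0.357 , 0.0838]), [np.float64(0.4), np.float64(0.4)])
green (array([235.5665, 236.7623]), 32) (array([324.2971, 250.8727]), 16)
  topz [0.4925 0.294  0.088 ] sidez [0.4935 0.2906 0.088 ] (array([0.4924, 0.2935, 0.0917]), [np.float64(0.0), np.float64(0.0)])
blue (array([226.7372, 221.5878]), 14) (array([307.    , 254.5479]), 2)
  topz [0.5418 0.325  0.085 ] sidez [0.5404 0.3266 0.085 ] (array([0.5415, 0.3252, 0.083 ]), [np.float64(0.4), np.float64(0.4)])
knob (array([0.5383, 0.3679, 0.1304]), [np.float64(1.5), np.float64(1.5)]) [0.5366 0.3665 0.135 ]
eyep (287, 258) [0.4294 0.1105 0.43  ] [0.4286 0.1138 0.35  ]
eyep (315, 258) [0.4305 0.0387 0.43  ] [0.4298 0.0375 0.35  ]
eyep (300, 235) [0.4888 0.0783 0.43  ] [0.4918 0.0796 0.35  ]
laptop/stand [0.7886 0.6039 0.2   ] [0.8563 0.3845 0.2   ]
```

>>> apply_moves(deltas=[0,20,-30,-4,1.2,0,42,-65,-9,2.7,0,63,-98,-14,4,0,85,-130,-18,5.3,0,106,-163,-23,6.7,0,127,-196,-28,8,0,148,-228,-32,9.3,0,170,-261,-37,10.7,0,191,-294,-42,12,0,212,-326,-46,13.4,0,233,-359,-50,14.65,0,233,-359,-50,14.65], squeeze=20)

```text
clock: 2.0
position: [0.2813, -0.1434, 0.2992]
ee_rot: [-0.002, 1.0, 0.005, 0.002]
contact_force: [-1.0, -0.5, -0.7]
width: -0.0001
gripper_force: 0.0
```

>>> apply_moves(deltas=[0,0,-35,0,0,0,0,-75,0,0,0,0,-115,0,0,0,0,-155,0,0,0,0,-195,0,0,0,0,-235,0,0,0,0,-275,0,0,0,20,-310,0,0,0,45,-340,0,0,0,70,-370,0,0,0,95,-395,0,0,0,115,-420,0,0])

```text
clock: 3.0
position: [0.3968, 0.2716, 0.298]
ee_rot: [0.0, 1.0, 0.001, 0.001]
contact_force: [-0.1, -0.7, 1.4]
width: -0.0002
gripper_force: 0.0
```

>>> apply_moves(deltas=[0,25,-25,0,0,0,45,-55,0,0,0,45,-65,0,0,0,45,-65,0,0,0,45,-65,0,0])

```text
clock: 3.42
position: [0.4397, 0.3344, 0.2976]
ee_rot: [0.001, 1.0, 0.0, -0.001]
contact_force: [0.5, 0.4, 0.0]
width: -0.0001
gripper_force: 0.0
```

Run:
```python
from h import *
np.set_printoptions(precision=4,suppress=True)
W=get_image("wrist");save(W,"w1");s=get_state();print(s["position"],s["ee_rot"],s["qpos"],W["position"],rot(W["orientation"])[:,2])
for q in["gate_centre","lever_knob","lever_at_gate","dot_blue","dot_orange","start_button_top"]:
    for r in place_of(q,W)[:1]: print(q,np.round(r["point"],1),round(r["score"],2))
```

```text
[0.4393 0.3338 0.298 ] [ 0.0008  1.      0.0001 -0.0006] [ 0.5242  0.2178  1.4626 -0.0008  1.463   2.0948] [0.5225 0.3361 0.4215] [-0.3227 -0.0023 -0.9465]
gate_centre [312.1  34.6] 0.98
lever_knob [280.6  66.2] 0.79
lever_at_gate [302.1  49.7] 0.55
dot_blue [331.7  65.2] 0.62
dot_orange [328.    0.6] 0.65
start_button_top [363.2 116.1] 0.93
```

View pics/w1.png

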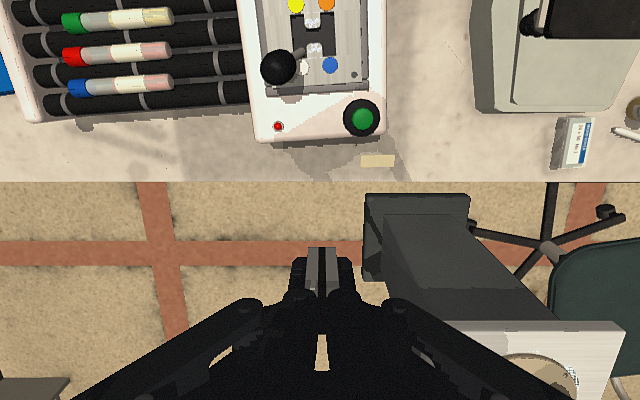

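The wrist view shows the knob at (279,67), the blue dot at (330,65), yellow at (296,5), orange at (327,4) and the button at (362,118).

Run:
```python
from h import *
np.set_printoptions(precision=4,suppress=True)
W=get_image("wrist");T=get_image("top")
for n,px,z in[("blue",(330,65),.085),("yellow",(296,5),.085),("orange",(327,3.5),.085),("gate",(312.1,34.6),.085),("knob",(279,67.5),.136),("button",(362,118),.09),("headFL",(257,142),.076),("headFR",(387,136),.076),("bezel FR",(368,86),.085)]:
    print(n,atz(W,px,z))
print(tri([(T,(211,222)),(W,(279,67.5))]),tri([(T,(235.6,236.8)),(W,(362,118))]),tri([(T,(226.74,221.6)),(W,(330,65))]))
```

```text
blue [0.5431 0.3273 0.085 ]
yellow [0.5942 0.3589 0.085 ]
orange [0.5954 0.3305 0.085 ]
gate [0.5697 0.3444 0.085 ]
knob [0.5381 0.3706 0.136 ]
button [0.4935 0.2949 0.09  ]
headFL [0.4673 0.4046 0.076 ]
headFR [0.4736 0.2659 0.076 ]
bezel FR [0.5239 0.2896 0.085 ]
(array([0.5406, 0.3777, 0.0782]), [np.float64(0.6), np.float64(0.6)]) (array([0.4928, 0.2944, 0.0842]), [np.float64(0.3), np.float64(0.3)]) (array([0.5432, 0.327 , 0.0726]), [np.float64(0.7), np.float64(0.7)])
```

>>> apply_moves(deltas=[0,25,-18,10,-1.5,0,47,-34,35,-3,0,47,-34,70,-3,0,47,-34,105,-3,0,47,-34,135,-3,0,47,-34,155,-3,0,47,-34,161,-3,0,47,-34,161,-3,0,47,-34,161,-3])

```text
clock: 4.62
position: [0.4877, 0.3693, 0.1382]
ee_rot: [-0.0, 1.0, 0.026, 0.001]
contact_force: [0.3, 0.5, 1.3]
width: -0.0004
gripper_force: 0.0
```

```bash
cat >> h.py <<'E'
G=np.array([.568,.3425]);a=np.radians(3);EX=np.array([np.cos(a),np.sin(a)]);EY=np.array([-np.sin(a),np.cos(a)])
def uv(p): d=np.array(p)[:2]-G; return np.round(1000*np.array([d@EX,d@EY]),1)
def report():
    s=get_state();W=get_image("wrist");out=[uv(s["position"]),round(1000*s["position"][2],1),s["contact_force"].round(1)]
    print("tcp uv",*out,"q",s["ee_rot"])
    for q,z in[("lever_knob",.138),("lever_at_gate",.085),("gate_centre",.085),("dot_blue",.085),("start_button_top",.09)]:
        for r in place_of(q,W)[:1]: print(q,np.round(r["point"],1),round(r["score"],2),uv(atz(W,r["point"],z)))
    return W
E
python3 -c "
from h import *
save(report(),'w2')"
```

```text
tcp uv [-78.8  30.9] 138.2 [0.3 0.5 1.3] q [-3.14236460e-04  9.99656229e-01  2.62082973e-02  6.70278863e-04]
lever_knob [331.5 172.9] 0.66 [-28.1  28.4]
lever_at_gate [356.2 120.3] 0.79 [-12.7  13.8]
gate_centre [381.9  96. ] 0.75 [-0.2  0.8]
dot_blue [406.  144.3] 0.59 [-25.5 -13.9]
start_button_top [454.8 239.6] 0.63 [-80.7 -46. ]
```

View pics/w2.png

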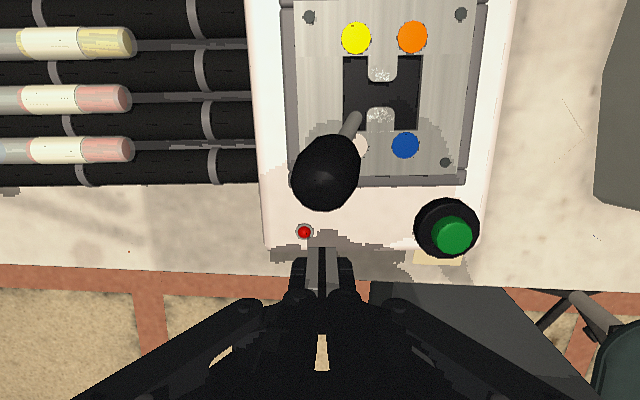

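The knob is at (326,172), straight ahead of the fingers at column 322, and the axes line up with the mixer. I'll push forward.

>>> apply_moves(deltas=[0,8,0,0,0,0,16,0,0,0,0,21,0,0,0,0,25,0,0,0,0,29,0,0,0,0,33,0,0,0,0,37,0,0,0,0,41,0,0,0,0,44,0,0,0,0,46,0,0,0,0,46,0,0,0])

```text
clock: 5.83
position: [0.5335, 0.3715, 0.1373]
ee_rot: [-0.0, 1.0, 0.026, 0.0]
contact_force: [-1.3, -0.1, 2.1]
width: 0.0
gripper_force: 0.9
```

```bash
python3 -c "
from h import *
save(report(),'w3')"
```

```text
tcp uv [-32.9  30.8] 137.3 [-1.3 -0.1  2.1] q [-9.34405266e-05  9.99657729e-01  2.61598406e-02  2.81896971e-04]
lever_knob [324.9 234.6] 0.74 [-8.6 30.7]
lever_at_gate [350.4 186.8] 0.78 [-3.7 15.7]
gate_centre [375.  180.4] 0.78 [0.1 1.9]
dot_blue [400. 222.] 0.58 [-25.4 -14.2]
start_button_top [443.4 308.6] 0.74 [-82.6 -44.9]
```

View pics/w3.png

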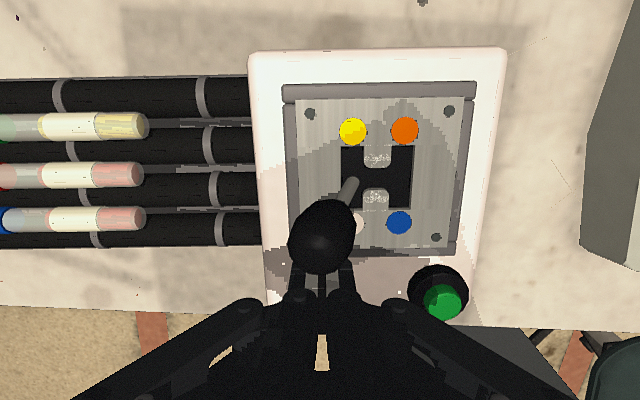

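Knob u≈-8.5, which agrees with contact geometry. Another 8 mm reaches neutral.

>>> apply_moves(deltas=[0,3,0,0,0,0,6,0,0,0,0,8,0,0,0,0,8,0,0,0,0,8,0,0,0])

```text
clock: 6.55
position: [0.5414, 0.3718, 0.1373]
ee_rot: [0.0, 1.0, 0.026, 0.0]
contact_force: [-1.6, 0.3, 0.9]
width: -0.0001
gripper_force: 0.6
```

```bash
python3 -c "
from h import *
save(report(),'w4')"
```

```text
tcp uv [-25.1  30.7] 137.3 [-1.6  0.3  0.9] q [8.54542313e-06 9.99657150e-01 2.61821243e-02 2.79038343e-04]
lever_knob [324.  233.3] 0.88 [-0.1 31. ]
lever_at_gate [351.2 191.3] 0.89 [ 1.4 15.1]
gate_centre [375.6 194.3] 0.87 [-0.4  1. ]
dot_blue [397.4 231.3] 0.8 [-23.6 -13.2]
start_button_top [441.2 316.6] 0.6 [-80.9 -44.4]
```

Lever is at neutral. I'll back off and go round to its left side.

>>> apply_moves(deltas=[0,-10,0,0,0,0,-25,0,0,0,0,-38,-5,0,0,0,-38,-25,0,0,0,-38,-45,0,0,0,-20,-48,0,0,0,5,-48,0,0,0,25,-48,0,0,0,25,-48,0,0,0,25,-48,0,0])

```text
clock: 7.68
position: [0.5633, 0.4211, 0.1368]
ee_rot: [0.0, 1.0, 0.026, -0.0]
contact_force: [-0.0, -0.5, -0.9]
width: -0.0
gripper_force: 0.0
```

```bash
python3 -c "
from h import *
save(report(),'w5')"
```

```text
tcp uv [-0.6 78.8] 136.8 [-0.  -0.5 -0.9] q [ 1.65823300e-04  9.99661819e-01  2.60026499e-02 -2.86374257e-04]
lever_knob [432.9 283.3] 0.55 [ 0.4 31.1]
lever_at_gate [428.6 228.4] 0.8 [ 2.9 16.7]
gate_centre [451.6 230.2] 0.94 [1.7 2.9]
dot_blue [472.3 270.6] 0.9 [-25.8 -13.5]
start_button_top [513.4 350.4] 0.79 [-83.4 -47.3]
```

View pics/w5.png

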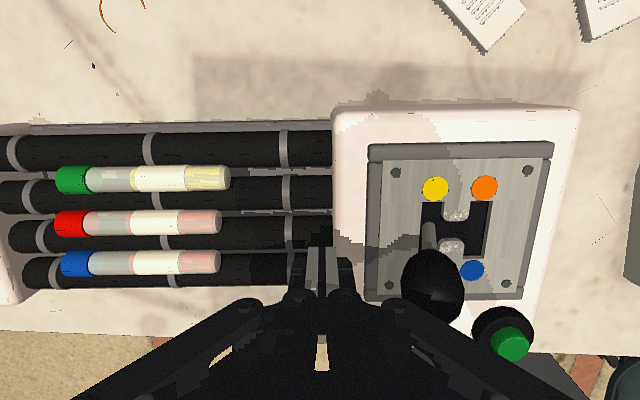

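The fingers stand left of the knob at (432,283). Now pushing right.

>>> apply_moves(deltas=[0,0,8,0,0,0,0,15,0,0,0,0,19,0,0,0,0,23,0,0,0,0,27,0,0,0,0,31,0,0,0,0,35,0,0,0,0,39,0,0,0,0,43,0,0,0,0,48,0,0,0,0,48,0,0])

```text
clock: 8.9
position: [0.566, 0.3718, 0.1371]
ee_rot: [0.001, 1.0, 0.026, -0.0]
contact_force: [0.4, 0.2, -0.6]
width: -0.0005
gripper_force: 0.3
```

```bash
python3 -c "
from h import *
save(report(),'w6')"
```

```text
tcp uv [-0.5 29.3] 137.1 [ 0.4  0.2 -0.6] q [ 6.83632889e-04  9.99661470e-01  2.60089555e-02 -1.08677557e-04]
lever_knob [386.2 290.9] 0.56 [-3.6  1.9]
lever_at_gate [370.8 231.9] 0.96 [0.6 1.3]
gate_centre [369.7 231. ] 0.68 [1.2 1.9]
start_button_top [438.3 348. ] 0.36 [-81.5 -46.8]
```

>>> apply_moves(deltas=[0,0,4,0,0,0,0,8,0,0,0,0,12,0,0,0,0,16,0,0,0,0,20,0,0,0,0,24,0,0,0,0,28,0,0,0,0,30,0,0,0,0,30,0,0])

```text
clock: 9.95
position: [0.5675, 0.3422, 0.1369]
ee_rot: [0.0, 1.0, 0.026, -0.0]
contact_force: [-0.7, 1.0, 0.8]
width: 0.0006
gripper_force: 0.3
```

```bash
python3 -c "
from h import *
save(report(),'w7')"
```

```text
tcp uv [-0.5 -0.2] 136.9 [-0.7  1.   0.8] q [ 4.79875994e-04  9.99662504e-01  2.59732316e-02 -1.96745351e-04]
lever_knob [386.6 283.2] 0.78 [  0.5 -27.5]
lever_at_gate [345.1 231.2] 0.7 [  1.2 -12.9]
gate_centre [322.6 234.2] 0.88 [-0.8  0.5]
start_button_top [343.5 230.6] 0.43 [  3.9 -11.6]
```

View pics/w7.png

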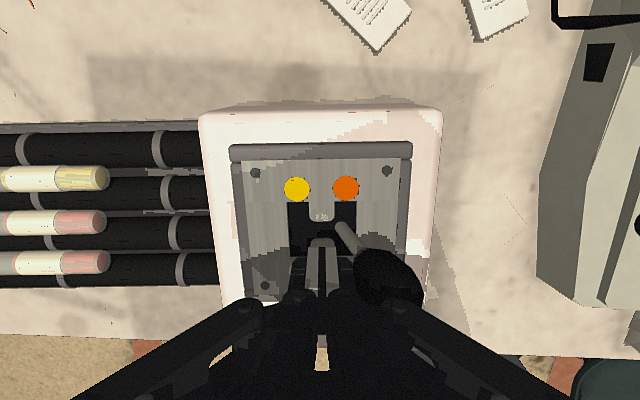

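Knob is across at v≈-28, in line with the right slots. I'll nudge 2 mm more, then go round behind it.

>>> apply_moves(deltas=[0,0,2,0,0,0,0,2,0,0,0,0,-10,0,0,0,0,-28,0,0,0,20,-30,0,0,0,45,-30,0,0,0,55,-25,0,0,0,55,0,0,0,0,55,20,0,0,0,55,29,0,0,0,55,29,0,0,0,55,29,0,0])

```text
clock: 11.25
position: [0.6238, 0.3177, 0.1375]
ee_rot: [-0.001, 1.0, 0.026, 0.0]
contact_force: [-0.4, -0.1, 0.2]
width: 0.0
gripper_force: 0.0
```

```bash
python3 -c "
from h import *
save(report(),'w8')"
```

```text
tcp uv [ 54.5 -27.7] 137.5 [-0.4 -0.1  0.2] q [-5.25247020e-04  9.99666230e-01  2.58292569e-02  4.24265790e-05]
lever_knob [324.2 378.8] 0.54 [ -0.1 -27.6]
gate_centre [278.1 309.6] 0.73 [-0.1  2.1]
```

View pics/w8.png

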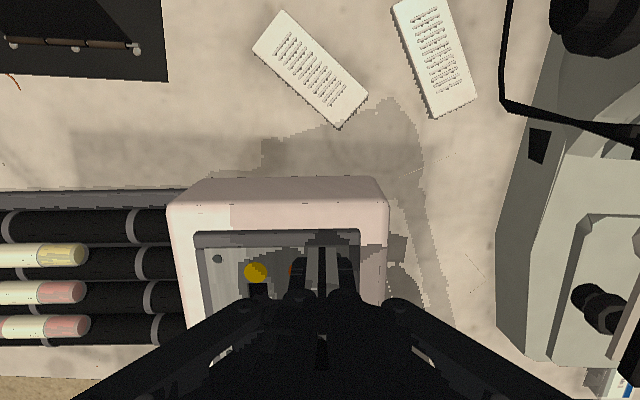

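Fingers are behind the knob, with the orange dot hidden at (296,270) and nothing touched. Now pulling towards the near slot.

>>> apply_moves(deltas=[0,-10,0,0,0,0,-20,0,0,0,0,-26,0,0,0,0,-30,0,0,0,0,-34,0,0,0,0,-38,0,0,0,0,-42,0,0,0,0,-46,0,0,0,0,-50,0,0,0,0,-54,0,0,0,0,-56,0,0,0,0,-56,0,0,0])

```text
clock: 12.55
position: [0.5672, 0.314, 0.137]
ee_rot: [0.0, 1.0, 0.026, -0.001]
contact_force: [1.3, -0.6, -1.8]
width: -0.0
gripper_force: 0.5
```

```bash
python3 -c "
from h import *
report()"
```

```text
tcp uv [ -2.3 -28.4] 137.0 [ 1.3 -0.6 -1.8] q [ 1.82781500e-04  9.99653733e-01  2.63067436e-02 -5.78979562e-04]
lever_knob [323.9 324. ] 0.84 [-23.3 -28.1]
lever_at_gate [300.5 243.4] 0.76 [ -8.8 -14.3]
gate_centre [274.8 230. ] 0.98 [0.1 0.8]
```

>>> apply_moves(deltas=[0,-1,0,0,0,0,-2,0,0,0,0,-3,0,0,0,0,-4,0,0,0,0,-4.5,0,0,0,0,-4.5,0,0,0])

```text
clock: 13.35
position: [0.5649, 0.3141, 0.1372]
ee_rot: [-0.0, 1.0, 0.026, 0.002]
contact_force: [5.1, 0.8, -3.5]
width: 0.0001
gripper_force: 2.6
```

>>> apply_moves(deltas=[0,-1,0,0,0,0,-1.5,0,0,0,0,-1.5,0,0,0])

```text
clock: 13.6
position: [0.5645, 0.3141, 0.1373]
ee_rot: [-0.0, 1.0, 0.026, 0.003]
contact_force: [7.4, 0.7, -5.1]
width: -0.0001
gripper_force: 3.6
```

```bash
python3 -c "
from h import *
report()"
```

```text
tcp uv [ -5.  -28.2] 137.3 [ 7.4  0.7 -5.1] q [-3.52169892e-04  9.99652245e-01  2.62288309e-02  2.70417968e-03]
lever_knob [323.4 321.6] 0.82 [-24.8 -27.7]
lever_at_gate [302.2 241.8] 0.85 [-10.2 -15.1]
gate_centre [275.8 224.1] 0.93 [1.4 0.3]
dot_blue [299.6 264. ] 0.47 [-25.3 -13.2]
start_button_top [298.6 180.3] 0.29 [ 29.6 -14.2]
```

The lever has stopped firmly, so it is seated. I'll release, lift and look.

>>> apply_moves(deltas=[0,12,0,0,0,0,30,0,0,0,0,30,0,-40,0,0,30,0,-80,0,0,15,0,-100,0,0,-20,5,-100,0,0,-60,12,-100,0,0,-95,18,-90,0,0,-105,18,-60,0,0,-105,18,-60,0,0,-105,18,-60,0])

```text
clock: 14.82
position: [0.4566, 0.2899, 0.1968]
ee_rot: [0.001, 1.0, 0.027, -0.001]
contact_force: [1.6, 0.7, 0.4]
width: -0.0001
gripper_force: 0.0
```

```bash
python3 -c "
from h import *
save(report(),'w9')"
```

```text
tcp uv [-114.   -46.7] 196.8 [1.6 0.7 0.4] q [ 6.30691247e-04  9.99646758e-01  2.65277858e-02 -1.49625456e-03]
lever_knob [285.6  85.3] 0.96 [-30.4 -26.1]
lever_at_gate [276.   60.5] 0.9 [-14.5 -14.7]
gate_centre [250.3  37.7] 0.78 [-0.7  1.5]
start_button_top [317.  156.7] 0.66 [-79.  -42.1]
```

View pics/w9.png

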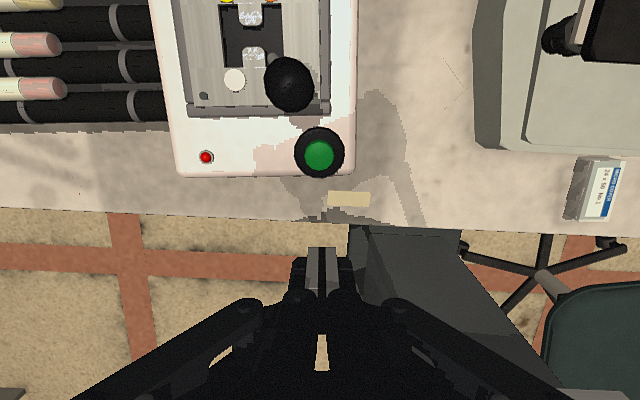

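The lever is home: rod u≈-14.5 and knob u≈-30, and the blue dot at (268,80) is covered by the knob. The button is at (319,155). I'll press it with the fingertips set a little to the front, so the gripper body clears the knob.

>>> apply_moves(deltas=[0,14,-2,0,0,0,28,-3,20,0,0,28,-3,50,0,0,28,-3,75,0,0,28,-3,82,0,0,28,-3,84,0,0,28,-3,86,0,0,28,-3,88,0,0,28,-3,90,0,0,28,-3,90,0])

```text
clock: 15.95
position: [0.4867, 0.2951, 0.1091]
ee_rot: [-0.0, 1.0, 0.026, 0.001]
contact_force: [-1.0, -1.1, 4.6]
width: -0.0
gripper_force: 1.9
```

>>> apply_moves(deltas=[0,0,0,2,0,0,0,0,4,0,0,0,0,5,0,0,0,0,5,0])

```text
clock: 16.28
position: [0.4868, 0.2952, 0.1085]
ee_rot: [-0.001, 1.0, 0.026, 0.003]
contact_force: [-8.6, -4.7, 28.9]
width: 0.0002
gripper_force: 14.9
```

Force rose steeply with little travel, so this may be the collar. I'll lift and probe for where contact starts.

>>> apply_moves(deltas=[0,0,0,-3,0,0,0,0,-8,0,0,0,0,-8,0,0,0,0,-8,0])

```text
clock: 16.62
position: [0.4872, 0.2954, 0.1113]
ee_rot: [-0.001, 1.0, 0.026, 0.002]
contact_force: [0.9, -0.6, 2.4]
width: -0.0001
gripper_force: 1.3
```

```bash
python3 -c "
from h import *
s=get_state();print(s['position'],s['contact_force'],uv(s['position']))"
```

```text
[0.48719849 0.29540607 0.11131693] [ 0.94251667 -0.59213918  2.37416711] [-83.2 -42.8]
```

>>> apply_moves(deltas=[0,0,0,2,0,0,0,0,2,0,0,0,0,2,0])

```text
clock: 16.87
position: [0.4872, 0.2954, 0.109]
ee_rot: [-0.001, 1.0, 0.026, 0.001]
contact_force: [0.5, 0.3, 8.3]
width: 0.0003
gripper_force: 4.0
```

>>> apply_moves(deltas=[0,0,0,2,0,0,0,0,2,0,0,0,0,2,0])

```text
clock: 17.12
position: [0.4873, 0.2955, 0.1087]
ee_rot: [-0.001, 1.0, 0.026, 0.002]
contact_force: [-2.7, -1.5, 18.5]
width: -0.0
gripper_force: 9.1
```

>>> apply_moves(deltas=[0,0,0,2,0,0,0,0,2,0,0,0,0,2,0])

```text
clock: 17.37
position: [0.4873, 0.2955, 0.1085]
ee_rot: [-0.001, 1.0, 0.026, 0.002]
contact_force: [-5.6, -2.6, 28.4]
width: -0.0003
gripper_force: 14.1
```

>>> apply_moves(deltas=[0,0,0,-7,0,0,0,0,-7,0,0,0,0,-7,0])

```text
clock: 17.62
position: [0.4869, 0.2953, 0.1114]
ee_rot: [-0.001, 1.0, 0.026, 0.001]
contact_force: [1.2, 0.2, 2.0]
width: -0.0001
gripper_force: 1.3
```

>>> apply_moves(deltas=[0,0,0,-2,0,0,0,0,-2,0,0,0,0,-2,0])

```text
clock: 17.87
position: [0.4858, 0.2948, 0.1126]
ee_rot: [0.0, 1.0, 0.026, -0.0]
contact_force: [1.8, 0.4, 1.2]
width: -0.0001
gripper_force: 0.9
```

>>> apply_moves(deltas=[0,0,0,-2,0,0,0,0,-2,0,0,0,0,-2,0])

```text
clock: 18.12
position: [0.485, 0.2944, 0.1146]
ee_rot: [0.001, 1.0, 0.026, -0.001]
contact_force: [-0.4, -0.1, 1.2]
width: 0.0003
gripper_force: 0.0
```

The spring force extrapolates to about 4 N at the hard stop (z 0.109), so the button was fully down and has come up again. I'll retreat and check the lever.

>>> apply_moves(deltas=[0,0,0,-15,0,0,-10,0,-45,0,0,-28,3,-82,0,0,-28,3,-82,0,0,-28,3,-82,0,0,-28,3,-82,0])

```text
clock: 18.62
position: [0.4576, 0.2901, 0.197]
ee_rot: [0.0, 1.0, 0.026, -0.0]
contact_force: [-0.4, 0.2, 0.1]
width: 0.0001
gripper_force: 0.0
```

```bash
python3 -c "
from h import *
W=report();save(W,'w10')
f=lambda n:cv2.imread(f'pics/{n}.png')[0:200,150:400]
cv2.imwrite('pics/cmp.png',np.hstack([f('w9'),f('w10')]))"
```

```text
tcp uv [-113.   -46.5] 197.0 [-0.4  0.2  0.1] q [ 2.03424556e-04  9.99654024e-01  2.63009431e-02 -2.27580793e-04]
lever_knob [289.1  89.8] 0.65 [-31.5 -27.8]
lever_at_gate [274.9  64.2] 0.84 [-15.5 -13.7]
start_button_top [318.  156.6] 0.76 [-77.7 -42.7]
```

View pics/cmp.png

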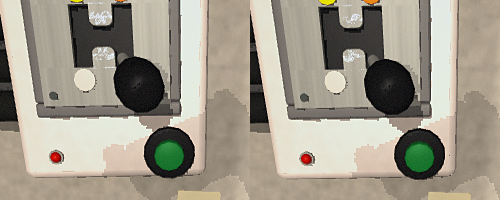

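Both crops match: the knob stays home at the near right slot and the button is up. Handing in.

```bash
python3 -c "
from rig import *
print(sign_off())"
```

```text
the job is handed in; nothing more can be done
None
```

I pushed the lever fully home in the near right slot, the one with the blue dot, then pressed the green button to its stop and let it come back up; the job is handed in and the verdict was not shown to me.

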